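# Charge the soaking can and leave it closed by its strainer lid

## Task

Tip the gear, bearing ring and bush from the oily tray into the soaking can and set the empty tray back down on the bench. Pick up the nested pair of lids by the cover's handle, lower it onto the can so that the inner strainer lid drops fully home with its two keys in the rim's notches, turn the cover anticlockwise (seen from above) until the inner lid's cross-bar lines up with the slot, and lift the cover alone straight off, so that cleaning fluid can be poured through the strainer. Finish while still holding the cover level, well clear above the can, with the inner lid left seated and the dark pin that stands behind the tray and lids not disturbed.

Things in the scene. Friction and masses are not known exactly. Their poses are not given: they have to be found in the camera images.
- can: Soaking can: round, open, bare metal, fixed. 116 mm outside diameter, 108 mm bore, wall 4 mm, 95 mm high, floor 4 mm thick. Origin: centre of its underside, z up. Two notches are cut into its rim at its +x and -x sides, each 20 mm wide and 14 mm deep, open to inside and outside.
- can_mouth (a point): Centre of the can's mouth at rim height (95 mm above the bench); axes as the can.
- tray_grip (a point): Loose metal parts tray, 0.3 kg, 152 mm long (x), 94 mm wide (y), walls 22 mm high on 3 sides, open pouring end at -x. This point: middle of its handle, a rigid bail over the tray's middle, a 12 x 12 mm square bar along y, 97 mm long, 78 mm above the tray's underside, near the loaded tray's balance point. The tray is oily: parts slide from about 25 degrees of tip, well at 40 to 45.
- tray_lip (a point): Middle of the tray's open pouring edge, an upturned lip 6 mm above the tray's underside, 83.5 mm from the handle towards the tray's -x.
- gear_centre (a point): Centre of the spur gear, 60 mm diameter, 14 mm thick, loose on the tray.
- ring_centre (a point): Centre of the bearing ring, 52 mm diameter, 15 mm thick, loose on the tray.
- bush_centre (a point): Centre of the small bush, 30 mm diameter, 20 mm high, loose on the tray.
- inner_lid: Loose inner strainer lid, 0.22 kg, starts on the bench nested under the cover. Origin: centre of its underside, z up. A round spigot 102 mm in diameter, 10 mm deep, enters the can's bore; the flange above it, 120 mm in diameter, 3 mm thick, then lies on the rim (origin 10 mm below the rim, 85 mm above the bench).
- cover: Loose outer cover, 0.25 kg: a round plate 128 mm in diameter, 4 mm thick, with a skirt 8 mm deep. Origin: centre of the plate's underside, z up; it lies on the inner lid's flange, 13 mm above the inner lid's origin. It starts turned 63 to 67 degrees clockwise, seen from above, from the inner lid (angle between their x axes).
- cover_grip (a point): Middle of the cover's handle, a rigid arch: a 12 x 12 mm square bar along the cover's y, 89 mm long, its centre 50 mm above the cover's underside (35 mm above the top of the cross-bar). Axes as the cover.
- pin_centre (a point): Bystander: dark turned steel pin, 25 mm diameter, 63 mm tall, standing behind the tray and the lids; this point is at half its height.
- inner_key (a point): Foot of one of the inner lid's two keys, 56 mm from its axis at its +x; the other is at -x. Each 12 mm wide, rounded below, 10 mm deep under the flange. They must drop into the can's notches: the lid's x along the can's x, either way round, about 4 degrees of play. In the notches they keep the lid from turning.
- inner_crossbar (a point): Middle of the top of the inner lid's cross-bar, 28 mm above its origin: a bar 40 x 10 x 7 mm on a central post, along the lid's x, in line with the two keys. It stands above the cover, across the cover's slot. When the cover is lifted, the bar comes down between a stop and a low ridge on the cover, so the inner lid hangs from it, 4 mm lower than when nested, and cannot turn.
- cover_slot (a point): Middle of the slot in the cover's top: 48 mm long along x, 18 mm wide. With the pair seated (cover let down on the inner lid, not pulled up) the bar clears the ridge; turn the cover anticlockwise until its x lies along the inner lid's x (within 8 degrees): the bar then passes through the slot and the cover comes off alone. Stop blocks end the turn about 4 degrees beyond.
Things that resemble listed ones, but are neither listed nor needed, are in the scene too. Leave any brown look-alike of the part that bears ring_centre alone.

How it is judged:
By the outcome, as a careful person would: the job done as asked, in the order asked, and still so for the second after the job is handed in, while the arm keeps its last pose, push and grip.
It also fails if it takes over 70 s, if anything falls off the work surface, if the arm or the gripper's body presses on something with over 40 N, if the wrist force passes 120 N, or if a joint passes its speed limit or range.

## Robot

A 7-joint arm with a two-finger parallel gripper is mounted at the origin on a cart in front of the work surface, level with it; the furniture and walls round the work are solid. World frame = base frame: x ahead of the robot, y to its left, z up, the work surface at z = 0. Lengths are in m, angles in rad, forces in N, time in s.
With the tool pointing down it reaches from about 0.425 to 0.875 m from the base axis. Payload 4.7 kg.
Tool frame: the origin (TCP) lies midway between the tips of the shut fingers; the grasp point (between the pads) lies 19 mm behind it; z points along the fingers, y is the line along which they close (so a half turn about z gives the same grasp; the last joint's range is limited). The gripper opens to 87 mm and grips with 3 to 60 N. Pads are 19 mm wide; open, the fingers measure 117 mm over their backs; the gripper's body (75 mm by 190 mm) begins 51 mm behind the grasp point.
Start: joints at [1.28, 0.321, -0.07, 1.45, 0.023, 1.371, -0.057], TCP at [0.195, -0.62, 0.223] pointing down, gripper open.
Joint ranges: [-2.86, 2.86], [-0.3, 2.09], [-1.38, 1.24], [0.06, 2.45], [-1.56, 4.7], [0.09, 2.05], [-2.69, 2.69]. Speed limits (rad/s): [2.57, 2.57, 3.14, 3.14, 3.14, 3.14, 3.14].

## Interface

Orientations are given as a rotation vector (axis times angle).
In Python, from bench import ctrl, get_image, calibration gives the robot as it stands.
- The arm moves only by the tool apply_moves, never from a script. Its arguments are lists of equal length, an entry for each row: "dp": the shift along the tool's x, y, z in m, a list of three; "twist": the turn, a rotation vector about the tool's x, y, z in rad, a list of three; "fingers": the closure, from 0 (fully open) to 1 (shut). In form: {"dp": [[dx, dy, dz], ...], "twist": [[ax, ay, az], ...], "fingers": [fingers, ...]}. A call has 1 to 10 rows; each row shifts and turns the commanded pose from where the row before left it, along the tool's axes as they then stand; what a row does not reach is not made up. A row lasts 1/10 s, in which the tool goes at most 50 mm and 8.59 degrees, less where a joint would pass 70% of its speed; a pose out of reach is approached as far as the arm can. A call is refused whole if a number of a shift passes 0.05 or a number of a turn 0.15, either way. A call with a gripper value outside its range is refused whole. The fingers move at their own pace and stop on an object; "newtons" is the grip in N (left out, the last holds). Time passes only in rows, so rows that do not move let the fingers close. It gives the time, the measured TCP pose, the force, the opening and the grip force at its end, in the units of the state.
- ctrl.get_state(): the state, without advancing time (a new reading comes with each control period).
- get_image(name): name is "scene" or "side" or "wrist"; returns the picture (480x640x3 uint8, red, green, blue); there is no depth.
- calibration(name): a dict with "fx", "fy", "cx", "cy" (pixels), "eye" and "attitude" of the camera in the world; the wrist camera has in their place "hand_eye" (4x4, takes a point from camera to tool coordinates, whose origin is the TCP and whose axes are the flange's). Camera axes: x right, y up, looking along -z (the intrinsics and any distortion apply to the point x, -y, -z); pixel columns grow to the right and rows downward; lengths in m; the calibration is good to about 2 mm. A picture is of the moment at which its call begins: read the wrist's pose just before it. calibration takes no time and is no camera call.
- ctrl.close_job(): hands the job in; it is judged then, once.
The state is a dict: "time": time; "joint_positions": joint angles; "qd": joint speeds; "joint_torque": joint torques, N m; "position": TCP position; "tool_rot": TCP orientation; "ft_force": force on the tool from outside, world axes, zero at the start; "torque": the same for the moment, N m; "grip_width": opening from 0.0 (shut) to 1.0 (fully open); "grip_force": force on a finger pad.
Only numpy, scipy, OpenCV 4.12 (cv2) and the standard library are available. Lean on these libraries where they do the work, as an engineer would, in place of code of your own. Each camera call takes 0.05 s, during which the arm holds its last target. There are 200 camera calls.

## Working session

There is one attempt and no reset: what is moved stays moved. The work goes in short steps, Python scripts to look and compute and a tool call to move; the robot and the scene stay as the last step left them, time stands still between calls to the robot, and variables do not carry over. Pictures are saved under pics/ and viewed, at most 10 in all, crops included, and the job is handed in when it is done.

Besides the shell and the picture viewer there is one more tool, called by a JSON object that holds its "name" and its "arguments", one argument or row to a line. apply_moves: Moves the arm, as the interface text tells. Its arguments: {"type":"object","properties":{"dp":{"type":"array"},"twist":{"type":"array"},"fingers":{"type":"array"},"newtons":{"type":"number"}},"required":["dp","twist","fingers"]}

```bash
ls; mkdir -p pics; python3 - <<'E'
from bench import ctrl,get_image,calibration
import cv2
for n in("scene","side","wrist"):
    print(n,calibration(n))
s=ctrl.get_state();print(s)
for n in("scene","side"):
    cv2.imwrite(f"pics/{n}0.png",get_image(n)[:,:,::-1])
E
```

```text
pics
scene {'fx': 576.8428706728308, 'fy': 576.8428706728308, 'cx': 324.46545373144266, 'cy': 253.43321944729428, 'eye': array([-0.00909947,  0.75267627,  0.47421247]), 'attitude': array([ 0.54235666, -1.28080072, -2.0102223 ])}
side {'fx': 590.9544249405574, 'fy': 590.9544249405574, 'cx': 320.1821808546976, 'cy': 239.05200859699264, 'eye': array([0.09586283, 0.51658034, 0.73615521]), 'attitude': array([ 0.41066023, -0.7673737 , -2.06872422])}
wrist {'fx': 372.2836610311673, 'fy': 372.2836610311673, 'cx': 318.8600806471952, 'cy': 242.18161600815245, 'hand_eye': array([[-6.30300046e-04,  9.67841163e-01,  2.51561295e-01,
         6.90059768e-02],
       [ 9.99999752e-01,  5.31158125e-04,  4.62007448e-04,
         6.49161611e-04],
       [ 3.13531000e-04,  2.51561524e-01, -9.67841258e-01,
        -1.62472304e-01],
       [ 0.00000000e+00,  0.00000000e+00,  0.00000000e+00,
         1.00000000e+00]])}
{'time': 0.0, 'joint_positions': array([ 1.28009883,  0.32180206, -0.07008742,  1.4517502 ,  0.02259296,
        1.37079626, -0.0569214 ]), 'qd': array([-0.00134738, -0.00025971, -0.00223122,  0.00029374,  0.00156787,
       -0.001388  , -0.00016511]), 'joint_torque': array([-2.56625881e-04, -4.91290569e+01, -4.04761825e-01, -3.12536860e+01,
       -6.42733625e-02,  4.35307575e-02,  1.66565633e-04]), 'position': array([ 0.19484327, -0.61949166,  0.22143739]), 'tool_rot': array([-3.10327095e+00, -4.76649324e-01,  6.16099243e-04]), 'ft_force': array([ 0.47793165,  0.67411129, -0.37640812]), 'torque': array([-0.0020276 , -0.01831008, -0.05170881]), 'grip_force': 0.0, 'grip_width': 1.0027474956651976}
```

View pics/scene0.png

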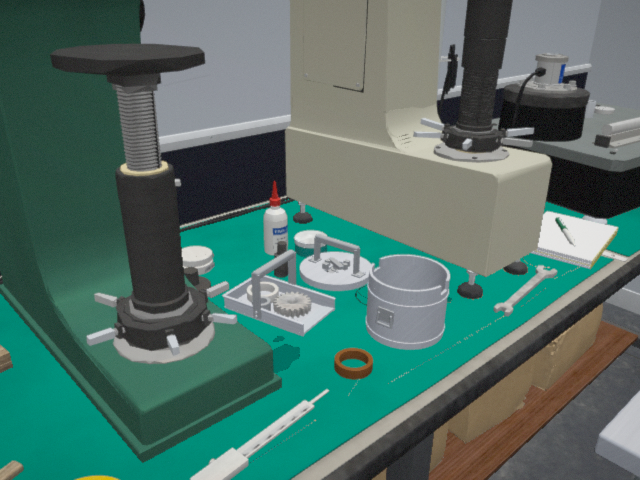

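View pics/side0.png

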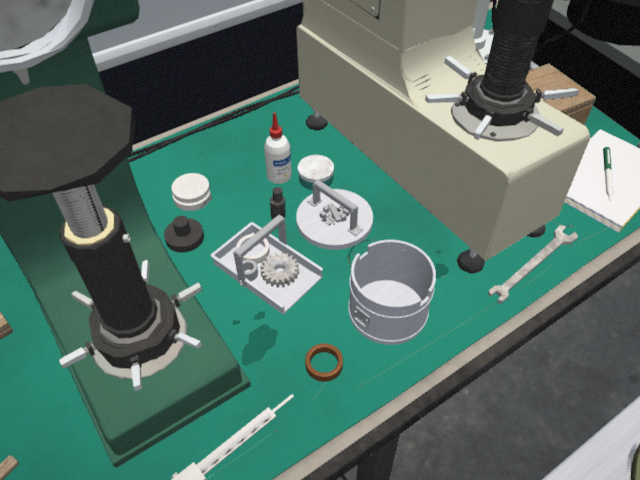

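The scene picture shows the tray at about (280,295), with gear and ring inside, the lids at (335,262), the can at (407,300), and the pin behind the tray at (283,262). The brown ring at (353,362) is the look-alike to leave. I'll enlarge both views to measure.

```bash
python3 - <<'E'
import cv2
for n,(x,y,w,h) in(("scene",(215,225,240,130)),("side",(205,165,240,180))):
    im=cv2.imread(f"pics/{n}0.png")[y:y+h,x:x+w]
    im=cv2.resize(im,None,fx=3.3,fy=3.3,interpolation=cv2.INTER_CUBIC)
    for k in range(0,w,20):
        cv2.line(im,(int(k*3.3),0),(int(k*3.3),6 if k%100 else 12),(0,0,255),1); cv2.putText(im,str(x+k),(int(k*3.3)+2,16),0,.35,(0,255,255),1)
    for k in range(20,h,20):
        cv2.line(im,(0,int(k*3.3)),(6,int(k*3.3)),(0,0,255),1); cv2.putText(im,str(y+k),(8,int(k*3.3)+4),0,.35,(0,255,255),1)
    cv2.imwrite(f"pics/{n}0c.png",im)
E
```

```text
(no output)
```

View pics/scene0c.png

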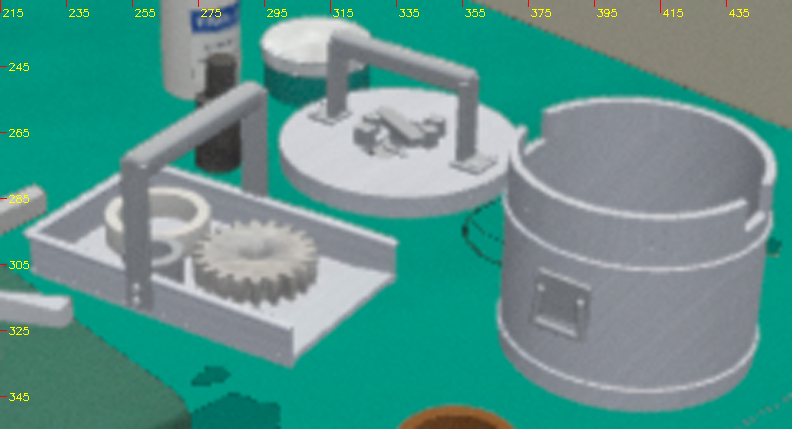

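View pics/side0c.png

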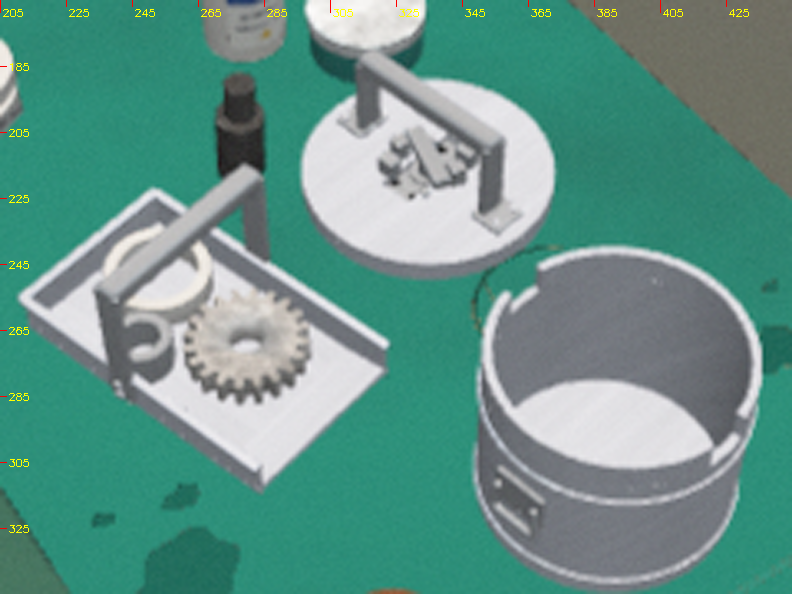

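```bash
cat > h.py <<'E'
import numpy as np,cv2
from scipy.spatial.transform import Rotation as R
from scipy.optimize import least_squares
from bench import ctrl,get_image,calibration
def cam(n,s=None):
    c=calibration(n)
    if n=="wrist":
        s=s or ctrl.get_state(); T=np.eye(4);T[:3,:3]=R.from_rotvec(s["tool_rot"]).as_matrix();T[:3,3]=s["position"]
        T=T@c["hand_eye"]; return c,T[:3,:3],T[:3,3]
    return c,R.from_rotvec(c["attitude"]).as_matrix(),np.array(c["eye"])
def onz(C,uv,z):
    c,M,e=C; uv=np.atleast_2d(uv).astype(float)
    d=np.c_[(uv[:,0]-c["cx"])/c["fx"],-(uv[:,1]-c["cy"])/c["fy"],-np.ones(len(uv))]@M.T
    return e+d*((z-e[2])/d[:,2])[:,None]
def proj(C,P):
    c,M,e=C; q=(np.atleast_2d(P)-e)@M
    return np.c_[c["cx"]+c["fx"]*q[:,0]/-q[:,2],c["cy"]-c["fy"]*q[:,1]/-q[:,2]]
def circ(P,r):
    f=least_squares(lambda c:np.hypot(P[:,0]-c[0],P[:,1]-c[1])-r,P[:,:2].mean(0)); return f.x,abs(f.fun).max()
E
python3 - <<'E'
from h import *
np.set_printoptions(precision=4,suppress=True)
S=cam("scene");D=cam("side")
print({k:v for k,v in S[0].items() if k not in('fx','fy','cx','cy','eye','attitude')})
s=lambda *p:np.array(p)/3.3+[215,225]
d=lambda *p:np.array(p)/3.3+[205,165]
def rep(n,z,a,b):
    print(n);print(onz(S,s(*a),z)[:,:2].tolist() if 0 else np.hstack([onz(S,s(*a),z)[:,:2],onz(D,d(*b),z)[:,:2]]))
rep("trayhandle",.084,[(137,160),(254,89)],[(112,287),(247,172)])
rep("lidhandle",.069,[(341,38),(467,75)],[(373,58),(491,143)])
rep("tray back top",.022,[(28,233),],[(20,297)])
rep("tray open floor",.003,[(397,275),(293,365)],[(387,370),(262,490)])
rep("crossbar z28",.028,[(400,122)],[(432,157)])
rep("pin top",.063,[(222,56)],[(240,77)])
for C,f,o,i in((S,s,[(545,108),(600,98),(640,97),(700,107),(750,135),(773,165)],[(540,185),(580,205),(640,215),(700,212),(745,203)]),(D,d,[(615,248),(690,265),(745,315),(762,350)],[(513,405),(560,450),(610,467),(660,464),(705,450)])):
    A=onz(C,f(*o),.095);B=onz(C,f(*i),.095)
    r=np.r_[np.full(len(A),.058),np.full(len(B),.054)]
    print("can",*circ(np.vstack([A,B]),r))
# machines: image points on bench
print("green base",onz(S,[(280,382),(160,448),(140,280)],.0)[:,:2]); print("beige",onz(S,[(290,160),(545,165),(490,268)],0.1)[:,:2]);print('foot',onz(S,[(470,292)],0)[:,:2])
print('brown',onz(D,[(324,362)],0.01)[:,:2],'bottle',onz(D,[(278,180)],0)[:,:2],'knob',onz(D,[(185,245)],0)[:,:2])
E
```

```text
{}
trayhandle
[[0.6066 0.3104 0.6095 0.3078]
 [0.6293 0.2237 0.6337 0.2233]]
lidhandle
[[0.6723 0.128  0.6755 0.1247]
 [0.5955 0.1111 0.5956 0.1119]]
tray back top
[[0.6777 0.3248 0.678  0.3268]]
tray open floor
[[0.5552 0.1971 0.5545 0.2008]
 [0.5297 0.2856 0.5313 0.2853]]
crossbar z28
[[0.6384 0.1158 0.6354 0.117 ]]
pin top
[[0.7059 0.1818 0.7074 0.1826]]
can [0.4485 0.1553] 0.003575844530847694
can [0.4461 0.1563] 0.001701378913450631
green base [[0.4717 0.377 ]
 [0.4695 0.5501]
 [0.8523 0.3813]]
beige [[ 0.9865 -0.0694]
 [ 0.5813 -0.4884]
 [ 0.3724  0.0642]]
foot [[ 0.4463 -0.015 ]]
brown [[0.4285 0.2856]] bottle [[0.7826 0.1395]] knob [[0.7394 0.346 ]]
```

```bash
python3 - <<'E'
from h import *
np.set_printoptions(precision=3,suppress=True)
S=cam("scene");D=cam("side")
def tri(a,b):
    f=least_squares(lambda P:np.r_[proj(S,P)[0]-a,proj(D,P)[0]-b],[.6,0,.1]);return f.x,abs(f.fun).max()
for n,a,b in(("bot corner",(494,268),(493,258)),("top corner",(548,163),(588,138)),("topleft",(287,127),(302,30)),("botleft",(290,183),(300,103)),("spindle base",(472,152),(492,125)),("col base",(385,150),(404,75)),("foot1",(470,292),(470,265)),("foot2",(515,268),(537,230)),("foot3",(303,219),(316,124)),
 ("green front R",(280,382),(249,383)),("green back",(170,190),(0,0)) ,("green wheel center",(130,55),(62,150)),("wheel rim near R",(204,60),(132,135)),("green handle R",(228,287),(200,290)),("green step top R",(268,350),(238,352))):
    print(n,*tri(a,b))
E
```

```text
bot corner [0.397 0.009 0.072] 0.6765085210221287
top corner [ 0.415 -0.152  0.206] 0.7007675212232698
topleft [0.889 0.013 0.204] 1.9316336216176637
botleft [0.82  0.065 0.115] 1.3736159837553714
spindle base [ 0.493 -0.04   0.228] 0.5364348444861662
col base [ 0.701 -0.065  0.184] 1.0856881808488765
foot1 [0.437 0.001 0.01 ] 0.13600527620116054
foot2 [ 0.432 -0.141  0.008] 2.5177397357965674
foot3 [ 0.864 -0.001  0.01 ] 0.5771267162592721
green front R [0.459 0.387 0.012] 0.016962073531715305
green back [1.27  0.289 0.127] 86.62237649477842
green wheel center [0.553 0.482 0.402] 7.218072571242857
wheel rim near R [0.535 0.419 0.398] 1.2587383806810521
green handle R [0.563 0.389 0.108] 0.3803487459397843
green step top R [0.491 0.381 0.042] 0.49971194796501095
```

```bash
python3 - <<'E'
from h import *
np.set_printoptions(precision=3,suppress=True)
S=cam("scene");D=cam("side")
s=lambda *p:np.array(p)/3.3+[215,225]
d=lambda *p:np.array(p)/3.3+[205,165]
for C,p in((S,s((525,130),(545,110),(748,203),(773,172))),(D,d((508,294),(538,267),(745,410),(712,462)))):
    print(onz(C,p,.095)[:,:2])
q=onz(D,d((414,130),(446,185)),.028);print("bar",q,np.degrees(np.arctan2(*(q[1]-q[0])[1::-1])))
q=onz(S,s((382,110),(418,135)),.028);print("bar",q,np.degrees(np.arctan2(*(q[1]-q[0])[1::-1])))
print(R.from_rotvec(ctrl.get_state()["tool_rot"]).as_matrix())
for z in(.3,.4,.5,.6):print(z,proj(S,[.49,-.05,z]),proj(D,[.49,-.05,z]))
E
```

```text
[[0.498 0.175]
 [0.506 0.153]
 [0.39  0.155]
 [0.4   0.124]]
[[0.501 0.175]
 [0.505 0.155]
 [0.397 0.133]
 [0.386 0.161]]
bar [[0.656 0.113 0.028]
 [0.616 0.122 0.028]] 167.33394737965858
bar [[0.655 0.113 0.028]
 [0.621 0.119 0.028]] 169.34738137954218
[[ 0.954  0.3   -0.001]
 [ 0.3   -0.954  0.002]
 [-0.    -0.002 -1.   ]]
0.3 [[482.715 106.225]] [[512.134  78.544]]
0.4 [[491.561  38.065]] [[533.009   3.388]]
0.5 [[501.337 -37.26 ]] [[559.137 -90.682]]
0.6 [[ 512.197 -120.942]] [[ 592.787 -211.832]]
```

{"name": "apply_moves", "arguments": {
  "dp": [
    [0,0,-0.05],
    [0,0,-0.05],
    [0,0,-0.05],
    [0,0,-0.05]
  ],
  "twist": [
    [0,0,0],
    [0,0,0],
    [0,0,0],
    [0,0,0]
  ],
  "fingers": [0,0,0,0]
}}

```text
time: 0.5
position: [0.1949, -0.6196, 0.4242]
tool_rot: [-3.105, -0.477, 0.0]
ft_force: [0.3, -1.2, 0.7]
grip_width: 1.002
grip_force: 0.0
```

{"name": "apply_moves", "arguments": {
  "dp": [
    [0.001,-0.045,-0.008],
    [0.001,-0.045,-0.008],
    [0.001,-0.045,-0.008],
    [0.001,-0.045,-0.008],
    [0.001,-0.045,-0.008],
    [0.001,-0.045,-0.008]
  ],
  "twist": [
    [0,0,0],
    [0,0,0],
    [0,0,0],
    [0,0,0],
    [0,0,0],
    [0,0,0]
  ],
  "fingers": [0,0,0,0,0,0]
}}

```text
time: 1.1
position: [0.1191, -0.3587, 0.4704]
tool_rot: [-3.105, -0.477, 0.0]
ft_force: [-0.6, 0.1, 0.3]
grip_width: 1.004
grip_force: 0.0
```

{"name": "apply_moves", "arguments": {
  "dp": [
    [0.04,-0.029,0],
    [0.04,-0.029,0],
    [0.04,-0.029,0],
    [0.04,-0.029,0],
    [0.032,-0.0425,0],
    [0.032,-0.0425,0],
    [0.032,-0.0425,0],
    [0.032,-0.0425,0]
  ],
  "twist": [
    [0,0,0],
    [0,0,0],
    [0,0,0],
    [0,0,0],
    [0,0,0],
    [0,0,0],
    [0,0,0],
    [0,0,0]
  ],
  "fingers": [0,0,0,0,0,0,0,0]
}}

```text
time: 1.9
position: [0.3311, -0.0581, 0.4887]
tool_rot: [-3.064, -0.476, 0.045]
ft_force: [1.0, 0.6, 0.2]
grip_width: 1.003
grip_force: 0.0
```

{"name": "apply_moves", "arguments": {
  "dp": [
    [0.011,-0.04,0],
    [0.011,-0.04,0],
    [0.011,-0.04,0],
    [0.011,-0.04,0],
    [0.044,-0.015,0],
    [0.044,-0.015,0],
    [0.044,-0.015,0],
    [0.044,-0.01,0],
    [0.03,0,0]
  ],
  "twist": [
    [0,0,0],
    [0,0,0],
    [0,0,0],
    [0,0,0],
    [0,0,0],
    [0,0,0],
    [0,0,0],
    [0,0,0],
    [0,0,0]
  ],
  "fingers": [0,0,0,0,0,0,0,0,0]
}}

```text
time: 2.8
position: [0.5107, 0.2119, 0.4914]
tool_rot: [-3.063, -0.475, 0.054]
ft_force: [-0.2, -0.6, 1.4]
grip_width: 0.997
grip_force: 0.0
```

```bash
python3 - <<'E'
from h import *
np.set_printoptions(precision=3,suppress=True)
s=ctrl.get_state();im=get_image("wrist")
print(s["position"],s["tool_rot"],s["joint_positions"])
import pickle;pickle.dump(s,open("w1.pkl","wb"))
cv2.imwrite("pics/w1.png",im[:,:,::-1])
c,M,e=cam("wrist",s);print(e);print(proj((c,M,e),[[.447,.156,.095],[.62,.266,.084],[.635,.119,.069]]))
cv2.imwrite("pics/w1b.png",cv2.resize(im[:,:,::-1],(800,600),interpolation=cv2.INTER_CUBIC))
E
```

```text
[0.511 0.212 0.491] [-3.063 -0.475  0.054] [-0.05   0.175 -0.443  1.114  0.025  1.888 -1.744]
[0.583 0.226 0.652]
[[352.492 235.98 ]
 [318.748  99.904]
 [417.223 122.134]]
```

View pics/w1b.png

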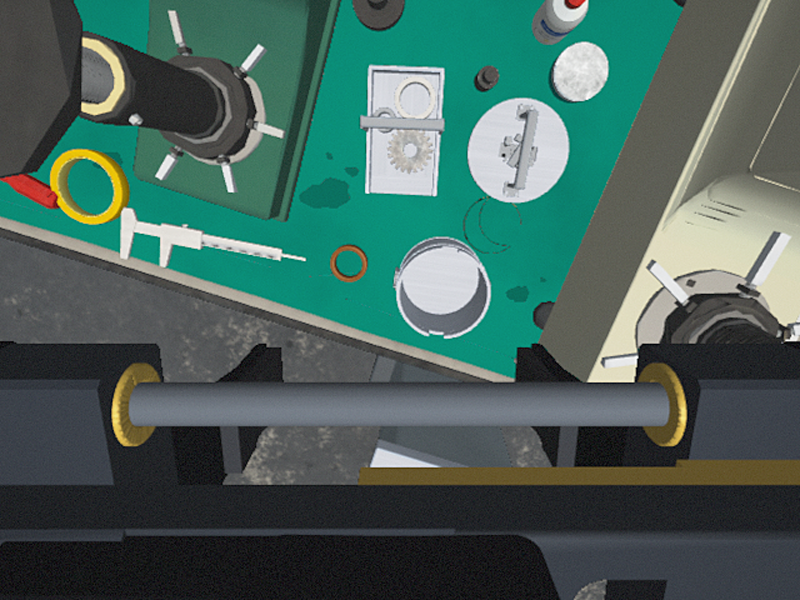

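```bash
python3 - <<'E'
import cv2
im=cv2.imread("pics/w1.png")
def crop(x,y,w,h,k):
    a=cv2.resize(im[y:y+h,x:x+w],None,fx=k,fy=k,interpolation=cv2.INTER_CUBIC)
    for v in range(0,w,10):
        cv2.line(a,(int(v*k),0),(int(v*k),5),(0,0,255),1)
        if v%20==0:cv2.putText(a,str(x+v),(int(v*k)+2,14),0,.35,(0,0,255),1)
    for v in range(10,h,10):
        cv2.line(a,(0,int(v*k)),(5,int(v*k)),(0,0,255),1)
        if v%20==0:cv2.putText(a,str(y+v),(8,int(v*k)+4),0,.35,(0,0,255),1)
    return a
A=crop(285,45,180,125,4.4);cv2.imwrite("pics/w1t.png",A)
B=crop(310,180,90,95,6);cv2.imwrite("pics/w1c.png",B)
E
```

```text
(no output)
```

View pics/w1t.png

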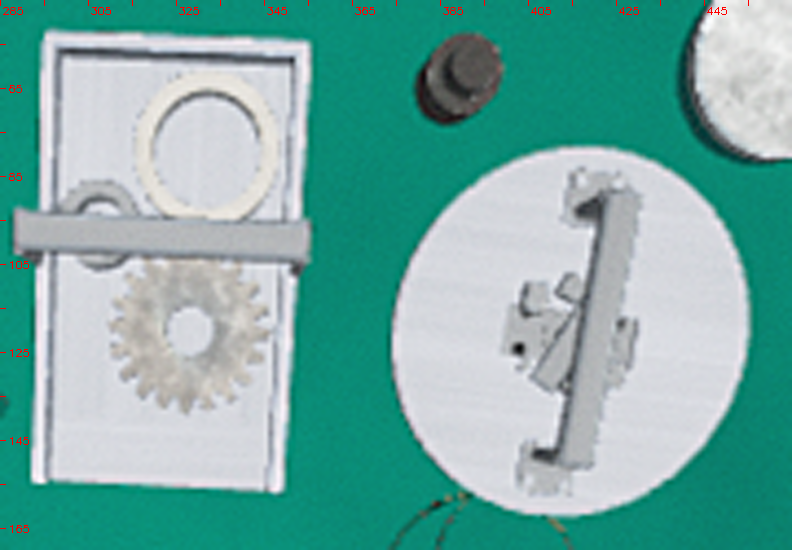

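View pics/w1c.png

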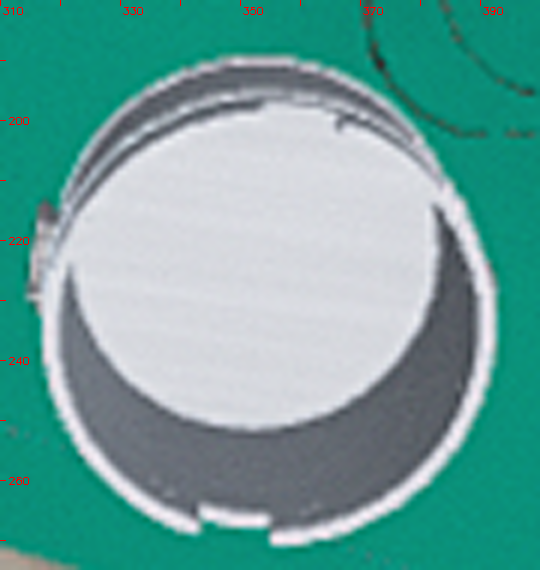

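```bash
python3 - <<'E'
from h import *
import pickle
np.set_printoptions(precision=4,suppress=True)
s=pickle.load(open("w1.pkl","rb"));W=cam("wrist",s)
t=lambda *p:np.array(p)/4.4+[285,45]
c=lambda *p:np.array(p)/6+[310,180]
hd=lambda v:np.degrees(np.arctan2(v[1],v[0]))
P=onz(W,t((14,208),(14,250),(309,218),(309,262)),.084)[:,:2];a,b=P[:2].mean(0),P[2:].mean(0)
print("trayH",(a+b)/2,hd(a-b),np.linalg.norm(a-b))
P=onz(W,t((50,32),(309,42),(32,482),(282,490)),.01)[:,:2];print("tray corners",P,hd(P[0]-P[2]),hd(P[1]-P[3]))
P=onz(W,t((600,193),(641,193),(557,463),(593,465)),.069)[:,:2];a,b=P[:2].mean(0),P[2:].mean(0)
print("lidH",(a+b)/2,hd(a-b),np.linalg.norm(a-b),P[1]-P[0])
P=onz(W,t((391,331),(751,331),(571,146),(571,516)),.017);print("plate",*circ(P,.064),P[:,:2].mean(0))
P=onz(W,c((44,320),(62,405),(110,470),(160,510),(330,537),(400,505),(460,440),(495,340),(485,265)),.095);o=circ(P,.058);print("can",*o)
P=onz(W,c((199,518),(271,535),(263,105),(340,122)),.095)[:,:2];print(P,P-o[0],hd(P[2:].mean(0)-P[:2].mean(0)),hd(P[:2].mean(0)-o[0])+180)
print("pin",onz(W,t((468,75)),.063))
q=onz(W,t((535,385),(577,318)),.028);print(hd(q[1]-q[0]))
E
```

```text
trayH [0.6233 0.2627] 105.33014781659595 0.09594995104132234
tray corners [[0.6811 0.3258]
 [0.705  0.2368]
 [0.5291 0.2878]
 [0.5553 0.1957]] 14.055952028476327 15.326053904832484
lidH [0.6389 0.1151] 11.89807613873177 0.08659379867389633 [ 0.0039 -0.0127]
plate [0.6392 0.1139] 0.0010065150996610983 [0.6402 0.114 ]
can [0.4499 0.1527] 0.0014924398765590388
[[0.3953 0.1538]
 [0.3968 0.1342]
 [0.5042 0.1736]
 [0.5061 0.1539]] [[-0.0547  0.001 ]
 [-0.0532 -0.0185]
 [ 0.0542  0.0208]
 [ 0.0561  0.0012]] 10.255503300561378 9.192096610759762
pin [[0.7009 0.1833 0.063 ]]
-12.654192328799217
```

```bash
cat >> h.py <<'E'
def Rt(xh,tilt=0):
    "tool down with tool x at heading xh deg; tilt deg about tool x"
    a=np.radians(xh); M=np.c_[[np.cos(a),np.sin(a),0],[np.sin(a),-np.cos(a),0],[0,0,-1]]
    return M@R.from_euler("x",tilt,degrees=True).as_matrix()
def plan(p,M,n,s=None,start=None):
    if start: p0,R0=np.array(start[0]),start[1]
    else:
        s=s or ctrl.get_state(); p0=s["position"];R0=R.from_rotvec(s["tool_rot"]).as_matrix()
    phi=R.from_matrix(R0.T@M).as_rotvec();d=(np.array(p)-p0)/n
    print("twist/row",np.round(phi/n,4).tolist(),"deg",round(np.degrees(np.linalg.norm(phi/n)),2))
    for k in range(n): print(np.round((R0@R.from_rotvec(phi*k/n).as_matrix()).T@d,4).tolist())
def heads():
    s=ctrl.get_state();M=R.from_rotvec(s["tool_rot"]).as_matrix()
    h=lambda v:round(np.degrees(np.arctan2(v[1],v[0])),2)
    print("t",s["time"],"p",s["position"].round(4),"xh",h(M[:,0]),"yh",h(M[:,1]),"z",M[:,2].round(3),"F",s["ft_force"].round(1),"w",round(s["grip_width"],3),"q",s["joint_positions"].round(2))
E
python3 -c "
from h import *
heads();plan([.6233,.2627,.2],Rt(105.2),11)"
```

```text
t 2.85 p [0.5144 0.2114 0.4885] xh 17.55 yh -72.54 z [-0.043  0.035 -0.998] F [ 0.5 -1.8 -4.5] w 1.006 q [-0.05  0.18 -0.44  1.11  0.03  1.89 -1.74]
twist/row [-0.0055, -0.001, -0.1391] deg 7.98
[0.0116, -0.0002, 0.0259]
[0.0116, 0.0012, 0.0259]
[0.0114, 0.0027, 0.0259]
[0.0109, 0.0041, 0.0259]
[0.0103, 0.0054, 0.0259]
[0.0095, 0.0067, 0.026]
[0.0085, 0.0078, 0.026]
[0.0074, 0.0087, 0.026]
[0.0061, 0.0095, 0.0261]
[0.0048, 0.0101, 0.0261]
[0.0034, 0.0106, 0.0262]
```

{"name": "apply_moves", "arguments": {
  "dp": [
    [0.0116,0,0.026],
    [0.0116,0.0012,0.026],
    [0.0114,0.0027,0.026],
    [0.011,0.004,0.026],
    [0.0103,0.0054,0.026],
    [0.0095,0.0067,0.026],
    [0.0085,0.0078,0.026],
    [0.0074,0.0087,0.026],
    [0.006,0.0095,0.026],
    [0.005,0.01,0.026]
  ],
  "twist": [
    [-0.0055,-0.001,-0.139],
    [-0.0055,-0.001,-0.139],
    [-0.0055,-0.001,-0.139],
    [-0.0055,-0.001,-0.139],
    [-0.0055,-0.001,-0.139],
    [-0.0055,-0.001,-0.139],
    [-0.0055,-0.001,-0.139],
    [-0.0055,-0.001,-0.139],
    [-0.0055,-0.001,-0.139],
    [-0.0055,-0.001,-0.139]
  ],
  "fingers": [0,0,0,0,0,0,0,0,0,0]
}}

```text
time: 3.85
position: [0.6095, 0.2559, 0.2296]
tool_rot: [-2.072, -2.361, 0.002]
ft_force: [-0.6, 0.0, 0.2]
grip_width: 1.002
grip_force: 0.0
```

```bash
python3 -c "
from h import *
heads();plan([.6233,.2627,.14],Rt(105.2),2)"
```

```text
t 3.85 p [0.6095 0.2559 0.2296] xh 97.46 yh 7.46 z [-0.001 -0.001 -1.   ] F [-0.6  0.   0.2] w 1.002 q [-0.    0.4  -0.59  1.39  0.22  1.42 -0.46]
twist/row [-0.0007, 0.0003, -0.0675] deg 3.87
[0.0025, 0.0073, 0.0448]
[0.002, 0.0075, 0.0448]
```

Then straight down to TCP z 0.059 and close.

{"name": "apply_moves", "arguments": {
  "dp": [
    [0.0025,0.0073,0.045],
    [0.002,0.0075,0.045],
    [0,0,0.03],
    [0,0,0.03],
    [0,0,0.02],
    [0,0,0],
    [0,0,0],
    [0,0,0],
    [0,0,0],
    [0,0,0]
  ],
  "twist": [
    [-0.0007,0,-0.0675],
    [-0.0007,0,-0.0675],
    [0,0,0],
    [0,0,0],
    [0,0,0],
    [0,0,0],
    [0,0,0],
    [0,0,0],
    [0,0,0],
    [0,0,0]
  ],
  "fingers": [0,0,0,0,0,0.5,1,1,1,1],
  "newtons": 50
}}

```text
time: 4.85
position: [0.6241, 0.2633, 0.0624]
tool_rot: [1.914, 2.489, 0.003]
ft_force: [-0.7, 0.7, 0.8]
grip_width: 0.628
grip_force: 0.0
```

```bash
python3 -c "
from h import *
heads()"
```

```text
t 4.85 p [0.6241 0.2633 0.0624] xh 104.88 yh 14.88 z [ 0.002  0.001 -1.   ] F [-0.7  0.7  0.8] w 0.628 q [-0.02  0.55 -0.57  1.54  0.32  1.14 -0.39]
```

{"name": "apply_moves", "arguments": {
  "dp": [
    [0,0,0.003],
    [0,0,0],
    [0,0,0],
    [0,0,0],
    [0,0,0],
    [0,0,0],
    [0,0,0],
    [0,0,0]
  ],
  "twist": [
    [0,0,0],
    [0,0,0],
    [0,0,0],
    [0,0,0],
    [0,0,0],
    [0,0,0],
    [0,0,0],
    [0,0,0]
  ],
  "fingers": [1,1,1,1,1,1,1,1]
}}

```text
time: 5.65
position: [0.6233, 0.263, 0.0581]
tool_rot: [1.915, 2.49, 0.0]
ft_force: [-1.0, -0.1, 0.4]
grip_width: 0.131
grip_force: 50.0
```

{"name": "apply_moves", "arguments": {
  "dp": [
    [0,0,-0.015],
    [0,0,-0.03],
    [0,0,-0.035],
    [0,0,-0.032],
    [-0.007,-0.01,0],
    [-0.012,-0.018,0],
    [-0.012,-0.019,0],
    [-0.012,-0.019,0],
    [-0.01,-0.016,0],
    [-0.007,-0.01,0]
  ],
  "twist": [
    [0,0,0],
    [0,0,0],
    [0,0,0],
    [0,0,0],
    [0,0,0],
    [0,0,0],
    [0,0,0],
    [0,0,0],
    [0,0,0],
    [0,0,0]
  ],
  "fingers": [1,1,1,1,1,1,1,1,1,1]
}}

```text
time: 6.65
position: [0.5481, 0.1798, 0.1695]
tool_rot: [-1.915, -2.49, 0.004]
ft_force: [1.9, 0.3, -7.3]
grip_width: 0.129
grip_force: 50.0
```

```bash
cat > pour.py <<'E'
from h import *
import sys
np.set_printoptions(suppress=True)
s=ctrl.get_state();heads()
im=get_image("scene");cv2.imwrite("pics/s2.png",im[:,:,::-1])
hh=np.radians(14.9);h=np.array([np.cos(hh),np.sin(hh),0]);u=np.array([0,0,1.])
n=9;tmax=45;can=np.array([.4497,.1535,0])
p0=s["position"];prev=p0
for k in range(1,n+1):
    a=np.radians(tmax*k/n);lip=can+(.020)*h+u*(.116-.012*k/n)
    x=np.cos(a)*h+np.sin(a)*u;z=-np.sin(a)*h+np.cos(a)*u
    tcp=lip+.0835*x+(.072-.019)*z
    ap=np.radians(tmax*(k-1)/n)
    M=Rt(104.9,-np.degrees(ap)); print(k,(M.T@(tcp-prev)).round(4).tolist(),tcp.round(3)); prev=tcp
print(Rt(104.9,-45)[:,2])
E
python3 pour.py
```

```text
t 6.65 p [0.5481 0.1798 0.1695] xh 104.85 yh 14.85 z [-0.002 -0.002 -1.   ] F [ 1.9  0.3 -7.3] w 0.129 q [ 0.17  0.25 -0.61  1.69  0.15  1.25 -0.22]
1 [-0.0001, -0.0033, -0.0052] [0.545 0.179 0.175]
2 [0.0, -0.0051, -0.0057] [0.54  0.177 0.18 ]
3 [-0.0, -0.0052, -0.0058] [0.534 0.176 0.185]
4 [0.0, -0.0053, -0.0058] [0.527 0.174 0.189]
5 [-0.0, -0.0054, -0.0058] [0.521 0.172 0.193]
6 [0.0, -0.0055, -0.0059] [0.513 0.17  0.196]
7 [0.0, -0.0056, -0.0059] [0.506 0.168 0.198]
8 [0.0, -0.0057, -0.006] [0.498 0.166 0.2  ]
9 [-0.0, -0.0058, -0.0061] [0.49  0.164 0.201]
[ 0.68333108  0.18182034 -0.70710678]
```

{"name": "apply_moves", "arguments": {
  "dp": [
    [0,-0.0033,-0.0052],
    [0,-0.0051,-0.0057],
    [0,-0.0052,-0.0058],
    [0,-0.0053,-0.0058]
  ],
  "twist": [
    [-0.0873,0,0],
    [-0.0873,0,0],
    [-0.0873,0,0],
    [-0.0873,0,0]
  ],
  "fingers": [1,1,1,1]
}}

```text
time: 7.1
position: [0.5281, 0.1765, 0.1895]
tool_rot: [1.766, 2.3, 0.408]
ft_force: [-0.7, 0.4, -7.3]
grip_width: 0.133
grip_force: 50.1
```

```bash
python3 -c "
from h import *
heads()"
```

```text
t 7.1 p [0.5281 0.1765 0.1895] xh 104.95 yh 14.94 z [ 0.333  0.089 -0.939] F [-0.7  0.4 -7.3] w 0.133 q [ 0.26 -0.11 -0.62  2.02 -0.04  0.86 -0.09]
```

```bash
cat > pour2.py <<'E'
from h import *
def pose(hd,tilt,lz,off):
    hh=np.radians(hd);h=np.array([np.cos(hh),np.sin(hh),0]);u=np.array([0,0,1.]);a=np.radians(tilt)
    x=np.cos(a)*h+np.sin(a)*u;z=-np.sin(a)*h+np.cos(a)*u
    return np.array([.4497,.1535,lz])+off*h+.0835*x+.053*z, Rt(hd+90,-tilt)
if __name__=="__main__":
    heads()
    p,M=pose(-25,12,.120,.025);print(p);plan(p,M,7)
E
python3 pour2.py
```

```text
t 7.1 p [0.5281 0.1765 0.1895] xh 104.95 yh 14.94 z [ 0.333  0.089 -0.939] F [-0.7  0.4 -7.3] w 0.133 q [ 0.26 -0.11 -0.62  2.02 -0.04  0.86 -0.09]
[0.53639378 0.11307403 0.18920245]
twist/row [0.0194, -0.0276, 0.0958] deg 5.82
[-0.0091, -0.0011, -0.0004]
[-0.0091, -0.0003, -0.0001]
[-0.0091, 0.0006, 0.0001]
[-0.009, 0.0015, 0.0004]
[-0.0088, 0.0024, 0.0006]
[-0.0085, 0.0032, 0.0008]
[-0.0082, 0.004, 0.0009]
```

```bash
python3 - <<'E'
from h import *
import pickle
W=cam("wrist",pickle.load(open("w1.pkl","rb")))
for z in(.05,.08,.11,.2):print(z,onz(W,[(444,300),(500,140),(548,4)],z)[:,:2].round(3).tolist())
print("toplip",onz(W,[(482,300),(545,160),(606,4)],.205)[:,:2].round(3).tolist())
print("arm tips",onz(W,[(520,212),(483,290),(626,190)],.23)[:,:2].round(3).tolist(),onz(W,[(570,260)],.23).round(3))
E
```

```text
0.05 [[0.376, -0.038], [0.649, -0.014], [0.835, 0.002]]
0.08 [[0.386, -0.025], [0.646, -0.002], [0.822, 0.013]]
0.11 [[0.396, -0.012], [0.642, 0.01], [0.809, 0.024]]
0.2 [[0.427, 0.028], [0.632, 0.046], [0.772, 0.058]]
toplip [[0.444, -0.015], [0.627, -0.01], [0.786, 0.004]]
arm tips [[0.564, 0.003], [0.464, 0.002], [0.622, -0.093]] [[ 0.531 -0.076  0.23 ]]
```

{"name": "apply_moves", "arguments": {
  "dp": [
    [-0.0091,-0.0011,-0.0004],
    [-0.0091,-0.0003,0],
    [-0.0091,0.0006,0],
    [-0.009,0.0015,0.0004],
    [-0.0088,0.0024,0.0006],
    [-0.0085,0.0032,0.0008],
    [-0.0082,0.004,0.001]
  ],
  "twist": [
    [0.0194,-0.0276,0.0958],
    [0.0194,-0.0276,0.0958],
    [0.0194,-0.0276,0.0958],
    [0.0194,-0.0276,0.0958],
    [0.0194,-0.0276,0.0958],
    [0.0194,-0.0276,0.0958],
    [0.0194,-0.0276,0.0958]
  ],
  "fingers": [1,1,1,1,1,1,1]
}}

```text
time: 7.8
position: [0.5367, 0.1131, 0.189]
tool_rot: [2.501, 1.587, 0.163]
ft_force: [-0.7, 0.6, -7.0]
grip_width: 0.125
grip_force: 50.0
```

```bash
python3 - <<'E'
from pour2 import *
heads()
s=ctrl.get_state();p0=s["position"];M0=R.from_rotvec(s["tool_rot"]).as_matrix()
t0=12;p,M=pose(-25,12,.12,.025);print("err",p-p0)
n=8
for k in range(1,n+1):
    p,M=pose(-25,12+33*k/n,.118-.012*k/n,.025);print(np.round(M0.T@(p-p0),4).tolist(),p.round(3),R.from_matrix(M0.T@M).as_rotvec().round(4));p0,M0=p,M
E
```

```text
t 7.8 p [0.5367 0.1131 0.189 ] xh 64.76 yh -25.22 z [ 0.185 -0.089 -0.979] F [-0.7  0.6 -7. ] w 0.125 q [ 0.3   0.04 -0.66  1.87  0.19  1.1  -0.88]
err [-2.82195929e-04 -5.64340128e-05  1.93222756e-04]
[-0.0002, -0.005, -0.0027] [0.532 0.115 0.191] [-0.075   0.0024 -0.0037]
[0.0, -0.0044, -0.0044] [0.527 0.118 0.194] [-0.072 -0.    -0.   ]
[0.0, -0.0045, -0.0045] [0.521 0.12  0.196] [-0.072 -0.     0.   ]
[0.0, -0.0046, -0.0045] [0.516 0.123 0.198] [-0.072  0.    -0.   ]
[-0.0, -0.0047, -0.0046] [0.51  0.125 0.2  ] [-0.072 -0.    -0.   ]
[-0.0, -0.0048, -0.0046] [0.504 0.128 0.201] [-0.072  0.     0.   ]
[-0.0, -0.0049, -0.0047] [0.498 0.131 0.202] [-0.072 -0.     0.   ]
[0.0, -0.005, -0.0047] [0.492 0.134 0.203] [-0.072  0.     0.   ]
```

First three rows (to ~24°), then check the joints.

{"name": "apply_moves", "arguments": {
  "dp": [
    [0,-0.005,-0.003],
    [0,-0.0044,-0.0044],
    [0,-0.0045,-0.0045]
  ],
  "twist": [
    [-0.075,0,0],
    [-0.072,0,0],
    [-0.072,0,0]
  ],
  "fingers": [1,1,1]
}}

```text
time: 8.1
position: [0.5213, 0.1207, 0.1963]
tool_rot: [2.331, 1.483, 0.321]
ft_force: [-0.1, -0.1, -7.4]
grip_width: 0.126
grip_force: 50.1
```

```bash
python3 -c "
from h import *
heads()"
```

```text
t 8.1 p [0.5213 0.1207 0.1963] xh 64.94 yh -25.05 z [ 0.375 -0.176 -0.91 ] F [-0.1 -0.1 -7.4] w 0.126 q [ 0.26 -0.12 -0.71  2.03  0.31  0.96 -1.05]
```

```bash
python3 - <<'E'
from pour2 import *
s=ctrl.get_state();p0=s["position"];M0=R.from_rotvec(s["tool_rot"]).as_matrix()
n=7
for k in range(1,n+1):
    p,M=pose(-25-13*k/n,24.3+20.7*k/n,.114-.008*k/n,.025);print(np.round(M0.T@(p-p0),4).tolist(),R.from_matrix(M0.T@M).as_rotvec().round(4).tolist(),p.round(3));p0,M0=p,M
E
```

```text
[-0.0029, -0.0027, -0.0034] [-0.0481, -0.0133, 0.0285] [0.517 0.12  0.198]
[-0.0023, -0.0034, -0.0032] [-0.0516, -0.0156, 0.0284] [0.512 0.12  0.2  ]
[-0.0021, -0.0035, -0.0033] [-0.0516, -0.017, 0.0276] [0.506 0.12  0.201]
[-0.002, -0.0035, -0.0033] [-0.0516, -0.0184, 0.0267] [0.501 0.121 0.201]
[-0.0018, -0.0035, -0.0033] [-0.0516, -0.0198, 0.0257] [0.496 0.122 0.202]
[-0.0017, -0.0036, -0.0034] [-0.0516, -0.0211, 0.0246] [0.491 0.123 0.202]
[-0.0015, -0.0036, -0.0034] [-0.0516, -0.0223, 0.0235] [0.486 0.125 0.203]
```

{"name": "apply_moves", "arguments": {
  "dp": [
    [-0.0029,-0.0027,-0.0034],
    [-0.0023,-0.0034,-0.0032],
    [-0.0021,-0.0035,-0.0033],
    [-0.002,-0.0035,-0.0033],
    [-0.0018,-0.0035,-0.0033]
  ],
  "twist": [
    [-0.0481,-0.0133,0.0285],
    [-0.0516,-0.0156,0.0284],
    [-0.0516,-0.017,0.0276],
    [-0.0516,-0.0184,0.0267],
    [-0.0516,-0.0198,0.0257]
  ],
  "fingers": [1,1,1,1,1]
}}

```text
time: 8.6
position: [0.4963, 0.1219, 0.2026]
tool_rot: [2.217, 1.169, 0.417]
ft_force: [0.5, -0.4, -6.7]
grip_width: 0.129
grip_force: 50.0
```

```bash
python3 -c "
from h import *
heads()"
```

```text
t 8.6 p [0.4963 0.1219 0.2026] xh 55.65 yh -34.4 z [ 0.522 -0.356 -0.776] F [ 0.5 -0.4 -6.7] w 0.129 q [ 0.27 -0.19 -0.93  2.14  0.61  0.98 -1.58]
```

{"name": "apply_moves", "arguments": {
  "dp": [
    [-0.0017,-0.0036,-0.0034],
    [-0.0015,-0.0036,-0.0034],
    [0,0,0],
    [0,0,0],
    [0,0,0],
    [0,0,0],
    [0,0,0]
  ],
  "twist": [
    [-0.0516,-0.0211,0.0246],
    [-0.0516,-0.0223,0.0235],
    [0,0,0],
    [0,0,0],
    [0,0,0],
    [0,0,0],
    [0,0,0]
  ],
  "fingers": [1,1,1,1,1,1,1]
}}

```text
time: 9.3
position: [0.4875, 0.1233, 0.2034]
tool_rot: [2.158, 1.051, 0.435]
ft_force: [0.1, -0.2, -2.9]
grip_width: 0.131
grip_force: 50.1
```

```bash
python3 - <<'E'
from h import *
heads()
a=get_image("scene")[190:370,200:480];b=get_image("side")[130:370,200:480]
k=lambda i,f:cv2.resize(i,None,fx=f,fy=f,interpolation=cv2.INTER_CUBIC)
A=k(a,1.4);B=k(b,1.4)
cv2.imwrite("pics/p1.png",np.vstack([A,B])[:,:,::-1])
E
```

```text
t 9.3 p [0.4875 0.1233 0.2034] xh 51.93 yh -38.08 z [ 0.557 -0.436 -0.707] F [ 0.1 -0.2 -2.9] w 0.131 q [ 0.29 -0.15 -1.06  2.15  0.76  1.08 -1.82]
```

View pics/p1.png

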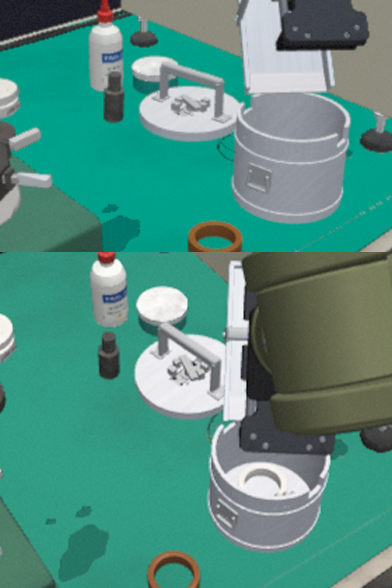

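```bash
python3 -c "
from h import *
plan([.57,.23,.235],Rt(105.0),9)"
```

```text
twist/row [0.0808, 0.0404, -0.0974] deg 7.61
[0.015, 0.0025, -0.0025]
[0.0148, 0.0037, -0.0022]
[0.0144, 0.005, -0.002]
[0.014, 0.0062, -0.0018]
[0.0134, 0.0074, -0.0018]
[0.0127, 0.0085, -0.0019]
[0.0119, 0.0095, -0.0022]
[0.011, 0.0105, -0.0025]
[0.0101, 0.0113, -0.003]
```

{"name": "apply_moves", "arguments": {
  "dp": [
    [0.015,0.0025,-0.0025],
    [0.0148,0.0037,-0.0022],
    [0.0144,0.005,-0.002],
    [0.014,0.0062,-0.0018],
    [0.0134,0.0074,-0.0018],
    [0.0127,0.0085,-0.0019],
    [0.0119,0.0095,-0.0022],
    [0.011,0.0105,-0.0025],
    [0.0101,0.0113,-0.003],
    [0,0,0]
  ],
  "twist": [
    [0.0808,0.0404,-0.0974],
    [0.0808,0.0404,-0.0974],
    [0.0808,0.0404,-0.0974],
    [0.0808,0.0404,-0.0974],
    [0.0808,0.0404,-0.0974],
    [0.0808,0.0404,-0.0974],
    [0.0808,0.0404,-0.0974],
    [0.0808,0.0404,-0.0974],
    [0.0808,0.0404,-0.0974],
    [0,0,0]
  ],
  "fingers": [1,1,1,1,1,1,1,1,1,1]
}}

```text
time: 10.4
position: [0.5735, 0.2277, 0.2319]
tool_rot: [-1.918, -2.485, 0.001]
ft_force: [0.0, -1.4, -2.9]
grip_width: 0.135
grip_force: 50.0
```

```bash
python3 -c "
from h import *
heads()
plan([.6233,.2645,.085],Rt(105.0),6)"
```

```text
t 10.4 p [0.5735 0.2277 0.2319] xh 104.68 yh 14.68 z [-0.002  0.001 -1.   ] F [ 0.  -1.4 -2.9] w 0.135 q [ 0.21  0.34 -0.79  1.5   0.24  1.4  -0.34]
twist/row [-0.0003, -0.0002, -0.0009] deg 0.06
[0.0038, 0.0096, 0.0245]
[0.0038, 0.0096, 0.0245]
[0.0038, 0.0096, 0.0245]
[0.0038, 0.0096, 0.0245]
[0.0038, 0.0096, 0.0245]
[0.0038, 0.0096, 0.0245]
```

{"name": "apply_moves", "arguments": {
  "dp": [
    [0.0046,0.0116,0.02],
    [0.0046,0.0116,0.025],
    [0.0046,0.0116,0.03],
    [0.0046,0.0116,0.03],
    [0.0046,0.0112,0.025],
    [0,0,0.02],
    [0,0,0.012],
    [0,0,0.007],
    [0,0,0.003]
  ],
  "twist": [
    [0,0,-0.001],
    [0,0,-0.001],
    [0,0,-0.001],
    [0,0,-0.001],
    [0,0,-0.001],
    [0,0,0],
    [0,0,0],
    [0,0,0],
    [0,0,0]
  ],
  "fingers": [1,1,1,1,1,1,1,1,1]
}}

```text
time: 11.3
position: [0.6199, 0.266, 0.0626]
tool_rot: [1.908, 2.491, 0.001]
ft_force: [0.2, -0.4, -1.8]
grip_width: 0.128
grip_force: 50.0
```

{"name": "apply_moves", "arguments": {
  "dp": [
    [0,0,0.001],
    [0,0,0.001]
  ],
  "twist": [
    [0,0,0],
    [0,0,0]
  ],
  "fingers": [1,1]
}}

```text
time: 11.5
position: [0.6206, 0.2667, 0.0619]
tool_rot: [1.908, 2.491, 0.004]
ft_force: [-0.2, 0.4, -3.0]
grip_width: 0.127
grip_force: 50.0
```

{"name": "apply_moves", "arguments": {
  "dp": [
    [0,0,0.002],
    [0,0,0.002],
    [0,0,0]
  ],
  "twist": [
    [0,0,0],
    [0,0,0],
    [0,0,0]
  ],
  "fingers": [1,1,1]
}}

```text
time: 11.8
position: [0.6205, 0.2667, 0.058]
tool_rot: [1.908, 2.491, 0.003]
ft_force: [-1.4, -1.3, 3.8]
grip_width: 0.13
grip_force: 50.0
```

{"name": "apply_moves", "arguments": {
  "dp": [
    [0,0,0],
    [0,0,0],
    [0,0,0],
    [0,0,0],
    [0,0,-0.02],
    [0,0,-0.04],
    [0,0,-0.04],
    [0,0,-0.03]
  ],
  "twist": [
    [0,0,0],
    [0,0,0],
    [0,0,0],
    [0,0,0],
    [0,0,0],
    [0,0,0],
    [0,0,0],
    [0,0,0]
  ],
  "fingers": [0,0,0,0,0,0,0,0]
}}

```text
time: 12.6
position: [0.6201, 0.2672, 0.1893]
tool_rot: [1.908, 2.492, 0.005]
ft_force: [0.3, 0.1, -0.6]
grip_width: 0.774
grip_force: 0.0
```

```bash
python3 -c "
from h import *
heads()
plan([.639,.1145,.16],Rt(11.9),11)"
```

```text
t 12.6 p [0.6201 0.2672 0.1893] xh 105.12 yh 15.12 z [ 0.005  0.    -1.   ] F [ 0.3  0.1 -0.6] w 0.774 q [ 0.1   0.49 -0.76  1.41  0.34  1.37 -0.41]
twist/row [0.0004, -0.0003, 0.1479] deg 8.47
[-0.0138, -0.002, 0.0027]
[-0.014, 0.0001, 0.0027]
[-0.0138, 0.0022, 0.0027]
[-0.0134, 0.0042, 0.0027]
[-0.0126, 0.0061, 0.0027]
[-0.0116, 0.0079, 0.0027]
[-0.0103, 0.0095, 0.0027]
[-0.0088, 0.0109, 0.0027]
[-0.0071, 0.0121, 0.0027]
[-0.0052, 0.013, 0.0027]
[-0.0032, 0.0136, 0.0027]
```

```bash
python3 - <<'E'
from h import *
import pickle
np.set_printoptions(precision=4,suppress=True)
L={}
def green(p):p=p.astype(int);return (p[...,1]-p[...,2]>25)&(p[...,1]>p[...,2]*1.6)
for n,cols,y0 in(("scene",(320,350,380,410,440,460),150),("side",(330,360,390,420,440,480),70)):
    im=cv2.imread(f"pics/{n}0.png");pts=[]
    for x in cols:
        g=green(im[:,x]);y=y0
        while not g[y]:y+=1
        pts.append((x,y-.5))
    L[n]=np.array(pts)
im=cv2.imread("pics/w1.png");pts=[]
for y in(30,80,120,160,200,230):
    g=green(im[y]);x=int(470)
    xs=[x for x in range(400,600) if g[x]];pts.append((xs[-1]+.5,y))
L["wrist"]=np.array(pts)
print(L)
C={"scene":cam("scene"),"side":cam("side"),"wrist":cam("wrist",pickle.load(open("w1.pkl","rb")))}
def res(v):
    r=[]
    for n,p in L.items():
        q=proj(C[n],[[.4,v[0],v[1]],[.85,v[2],v[3]]]);d=q[1]-q[0];d/=np.linalg.norm(d)
        e=p-q[0];r+=list(e[:,0]*d[1]-e[:,1]*d[0])
    return r
f=least_squares(res,[0,.07,0,.07],loss="soft_l1");print(f.x,np.round(res(f.x),1))
E
```

```text
{'scene': array([[320. , 209.5],
       [350. , 221.5],
       [380. , 234.5],
       [410. , 246.5],
       [440. , 258.5],
       [460. , 266.5]]), 'side': array([[330. , 123.5],
       [360. , 150.5],
       [390. , 176.5],
       [420. , 203.5],
       [440. , 220.5],
       [480. , 269.5]]), 'wrist': array([[535.5,  30. ],
       [513.5,  80. ],
       [496.5, 120. ],
       [478.5, 160. ],
       [461.5, 200. ],
       [448.5, 230. ]])}
[0.005  0.0489 0.0029 0.049 ] [-0.3 -0.6  0.1 -0.1 -0.3 -0.5  1.   1.1  0.5  0.6 -0.1  9.8 -0.2 -0.1
 -0.5 -0.1 -0.6 -0.7]
```

{"name": "apply_moves", "arguments": {
  "dp": [
    [-0.0138,-0.002,0],
    [-0.014,0,0],
    [-0.0138,0.0022,0],
    [-0.0134,0.0042,0],
    [-0.0126,0.0061,0],
    [-0.0116,0.008,0],
    [-0.0103,0.0095,0],
    [-0.009,0.011,0],
    [-0.007,0.012,0],
    [-0.005,0.013,0]
  ],
  "twist": [
    [0,0,0.1479],
    [0,0,0.1479],
    [0,0,0.1479],
    [0,0,0.1479],
    [0,0,0.1479],
    [0,0,0.1479],
    [0,0,0.1479],
    [0,0,0.1479],
    [0,0,0.1479],
    [0,0,0.1479]
  ],
  "fingers": [0,0,0,0,0,0,0,0,0,0]
}}

```text
time: 13.6
position: [0.6368, 0.1272, 0.1868]
tool_rot: [3.092, 0.546, 0.004]
ft_force: [0.7, 0.9, -0.8]
grip_width: 1.0
grip_force: 0.0
```

```bash
python3 -c "
from h import *
heads()
plan([.639,.1145,.13],Rt(11.9),2)"
```

```text
t 13.6 p [0.6368 0.1272 0.1868] xh 20.04 yh -69.97 z [ 0.003 -0.001 -1.   ] F [ 0.7  0.9 -0.8] w 1.0 q [ 0.13  0.37 -0.48  1.49  0.18  1.32 -1.58]
twist/row [0.0008, -0.0011, 0.071] deg 4.07
[-0.0012, 0.0063, 0.0284]
[-0.0007, 0.0064, 0.0284]
```

{"name": "apply_moves", "arguments": {
  "dp": [
    [-0.0012,0.0063,0.0284],
    [-0.0007,0.0064,0.0284],
    [0,0,0.035],
    [0,0,0.03],
    [0,0,0.018],
    [0,0,0.003],
    [0,0,0],
    [0,0,0],
    [0,0,0],
    [0,0,0]
  ],
  "twist": [
    [0.001,-0.001,0.071],
    [0.001,-0.001,0.071],
    [0,0,0],
    [0,0,0],
    [0,0,0],
    [0,0,0],
    [0,0,0],
    [0,0,0],
    [0,0,0],
    [0,0,0]
  ],
  "fingers": [0,0,0,0.5,0.7,0.7,0.7,0.7,0.7,0.7]
}}

```text
time: 14.6
position: [0.6399, 0.1151, 0.0454]
tool_rot: [-3.123, -0.335, -0.004]
ft_force: [0.4, -0.4, -0.3]
grip_width: 0.447
grip_force: 0.0
```

```bash
python3 -c "
from h import *
heads()"
```

```text
t 14.6 p [0.6399 0.1151 0.0454] xh 12.23 yh -77.77 z [ 0.002  0.001 -1.   ] F [ 0.4 -0.4 -0.3] w 0.447 q [ 0.11  0.49 -0.43  1.63  0.22  1.07 -1.73]
```

{"name": "apply_moves", "arguments": {
  "dp": [
    [0,0,0.001],
    [0,0,0],
    [0,0,0],
    [0,0,0],
    [0,0,0],
    [0,0,0],
    [0,0,0]
  ],
  "twist": [
    [0,0,0],
    [0,0,0],
    [0,0,0],
    [0,0,0],
    [0,0,0],
    [0,0,0],
    [0,0,0]
  ],
  "fingers": [1,1,1,1,1,1,1],
  "newtons": 58
}}

```text
time: 15.3
position: [0.6391, 0.115, 0.0431]
tool_rot: [-3.123, -0.335, -0.0]
ft_force: [-0.6, 0.5, 0.5]
grip_width: 0.13
grip_force: 57.9
```

```bash
python3 -c "
from h import *
heads()"
```

```text
t 15.3 p [0.6391 0.115  0.0431] xh 12.24 yh -77.76 z [ 0.  0. -1.] F [-0.6  0.5  0.5] w 0.13 q [ 0.11  0.49 -0.43  1.63  0.23  1.07 -1.73]
```

{"name": "apply_moves", "arguments": {
  "dp": [
    [0,0,-0.01],
    [0,0,-0.03],
    [0,0,-0.04],
    [0,0,-0.04],
    [0,0,-0.015],
    [0,0,0]
  ],
  "twist": [
    [0,0,0],
    [0,0,0],
    [0,0,0],
    [0,0,0],
    [0,0,0],
    [0,0,0]
  ],
  "fingers": [1,1,1,1,1,1]
}}

```text
time: 15.9
position: [0.6404, 0.1152, 0.1804]
tool_rot: [-3.123, -0.335, -0.008]
ft_force: [0.7, -0.2, -3.8]
grip_width: 0.129
grip_force: 57.9
```

```bash
python3 -c "
from h import *
heads();plan([.450,.1527,.178],Rt(34.6),8)"
```

```text
t 15.9 p [0.6404 0.1152 0.1804] xh 12.23 yh -77.77 z [ 0.005  0.001 -1.   ] F [ 0.7 -0.2 -3.8] w 0.129 q [ 0.13  0.38 -0.45  1.5   0.17  1.3  -1.69]
twist/row [0.0001, -0.0006, -0.0488] deg 2.8
[-0.0223, -0.0096, 0.0002]
[-0.0218, -0.0107, 0.0002]
[-0.0212, -0.0117, 0.0002]
[-0.0206, -0.0128, 0.0002]
[-0.02, -0.0138, 0.0003]
[-0.0193, -0.0147, 0.0003]
[-0.0185, -0.0156, 0.0003]
[-0.0178, -0.0165, 0.0003]
```

{"name": "apply_moves", "arguments": {
  "dp": [
    [-0.0223,-0.0096,0],
    [-0.0218,-0.0107,0],
    [-0.0212,-0.0117,0],
    [-0.0206,-0.0128,0],
    [-0.02,-0.0138,0],
    [-0.0193,-0.0147,0],
    [-0.0185,-0.0156,0],
    [-0.0178,-0.0165,0],
    [0,0,0],
    [0,0,0]
  ],
  "twist": [
    [0,0,-0.0488],
    [0,0,-0.0488],
    [0,0,-0.0488],
    [0,0,-0.0488],
    [0,0,-0.0488],
    [0,0,-0.0488],
    [0,0,-0.0488],
    [0,0,-0.0488],
    [0,0,0],
    [0,0,0]
  ],
  "fingers": [1,1,1,1,1,1,1,1,1,1]
}}

```text
time: 16.9
position: [0.4474, 0.1516, 0.176]
tool_rot: [2.999, 0.934, -0.004]
ft_force: [0.3, -1.0, -4.6]
grip_width: 0.132
grip_force: 57.9
```

```bash
python3 - <<'E'
from h import *
heads();s=ctrl.get_state()
for n in("scene","side"):
    im=get_image(n);cv2.imwrite(f"pics/{n}h.png",im[:,:,::-1])
    print(n,proj(cam(n),[[.45,.1527,.095],[.45,.1527,.12]]).round(0).tolist())
a=cv2.imread("pics/sceneh.png")[215:350,340:475];b=cv2.imread("pics/sideh.png")[180:345,320:455]
k=lambda i,f:cv2.resize(i,None,fx=f,fy=f,interpolation=cv2.INTER_CUBIC)
A=k(a,2.95);B=k(b,2.95)
H=max(len(A),len(B));A=np.pad(A,((0,H-len(A)),(0,0),(0,0)));B=np.pad(B,((0,H-len(B)),(0,0),(0,0)))
cv2.imwrite("pics/hang.png",np.hstack([A,B]))
E
```

```text
t 16.9 p [0.4474 0.1516 0.176 ] xh 34.6 yh -55.4 z [-0.002 -0.001 -1.   ] F [ 0.3 -1.  -4.6] w 0.132 q [ 0.19 -0.01 -0.57  1.92 -0.    1.23 -1.34]
scene [[409.0, 271.0], [410.0, 256.0]]
side [[394.0, 270.0], [396.0, 259.0]]
```

View pics/hang.png

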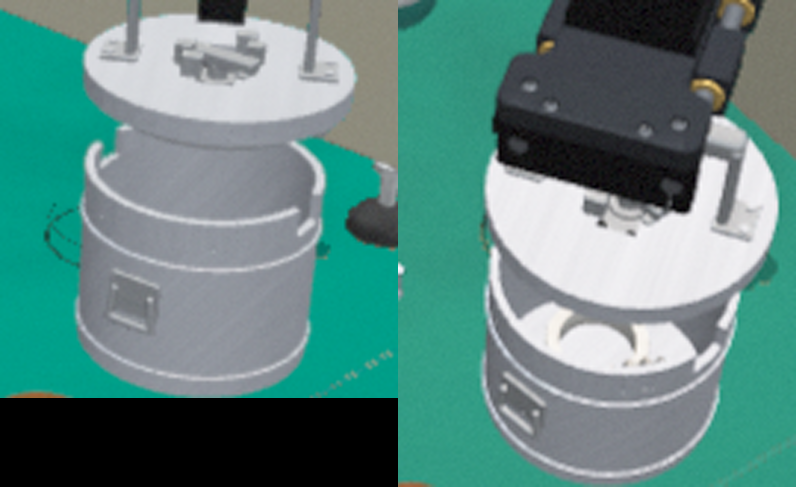

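```bash
python3 - <<'E'
from h import *
s=lambda *p:np.array(p)/2.95+[340,215]
d=lambda *p:np.array(p)/2.95+[320,180]
for C,P in((cam("scene"),s((84,62),(355,72),(225,124),(140,112),(310,113),(150,22))),(cam("side"),d((88,190),(380,195),(242,307),(140,270),(330,280)))):
    P=onz(C,P,.149);print(*circ(P,.064))
E
```

```text
[0.4466799  0.15330402] 0.0030886803887429926
[0.45059596 0.15040742] 0.0014256406254355564
```

{"name": "apply_moves", "arguments": {
  "dp": [
    [0.0024,-0.0007,0.01],
    [0,0,0.01],
    [0,0,0.007],
    [0,0,0.004],
    [0,0,0.003]
  ],
  "twist": [
    [0,0,0],
    [0,0,0],
    [0,0,0],
    [0,0,0],
    [0,0,0]
  ],
  "fingers": [1,1,1,1,1]
}}

```text
time: 17.5
position: [0.45, 0.1541, 0.1433]
tool_rot: [-2.999, -0.934, 0.001]
ft_force: [-0.6, 0.0, -4.7]
grip_width: 0.127
grip_force: 57.9
```

```bash
python3 -c "
from h import *
heads()"
```

```text
t 17.5 p [0.45   0.1541 0.1433] xh 34.6 yh -55.4 z [-0.001  0.    -1.   ] F [-0.6  0.  -4.7] w 0.127 q [ 0.18  0.03 -0.57  1.95  0.02  1.16 -1.36]
```

{"name": "apply_moves", "arguments": {
  "dp": [
    [0,0,0.002],
    [0,0,0.002],
    [0,0,0.002],
    [0,0,0]
  ],
  "twist": [
    [0,0,0],
    [0,0,0],
    [0,0,0],
    [0,0,0]
  ],
  "fingers": [1,1,1,1]
}}

```text
time: 17.9
position: [0.4502, 0.1542, 0.1379]
tool_rot: [-2.999, -0.934, -0.0]
ft_force: [0.2, 0.1, -4.2]
grip_width: 0.13
grip_force: 57.9
```

{"name": "apply_moves", "arguments": {
  "dp": [
    [0,0,0.002],
    [0,0,0.002],
    [0,0,0.002],
    [0,0,0]
  ],
  "twist": [
    [0,0,0],
    [0,0,0],
    [0,0,0],
    [0,0,0]
  ],
  "fingers": [1,1,1,1]
}}

```text
time: 18.3
position: [0.4503, 0.1542, 0.132]
tool_rot: [-2.999, -0.934, -0.0]
ft_force: [-0.7, 0.2, -1.9]
grip_width: 0.132
grip_force: 57.9
```

{"name": "apply_moves", "arguments": {
  "dp": [
    [0,0,0.002],
    [0,0,0.0015],
    [0,0,0]
  ],
  "twist": [
    [0,0,0],
    [0,0,0],
    [0,0,0]
  ],
  "fingers": [1,1,1]
}}

```text
time: 18.6
position: [0.4502, 0.1542, 0.1284]
tool_rot: [-2.999, -0.934, -0.0]
ft_force: [-0.6, -1.1, -2.9]
grip_width: 0.131
grip_force: 57.9
```

{"name": "apply_moves", "arguments": {
  "dp": [
    [0,0,0.001],
    [0,0,0.001],
    [0,0,0]
  ],
  "twist": [
    [0,0,0],
    [0,0,0],
    [0,0,0]
  ],
  "fingers": [1,1,1]
}}

```text
time: 18.9
position: [0.4505, 0.1543, 0.128]
tool_rot: [2.999, 0.934, 0.001]
ft_force: [-2.9, -1.5, 7.9]
grip_width: 0.129
grip_force: 57.9
```

{"name": "apply_moves", "arguments": {
  "dp": [
    [0,0,-0.0006],
    [0,0,0],
    [0,0,0],
    [0,0,0],
    [0,0,0],
    [0,0,0],
    [0,0,0],
    [0,0,0],
    [0,0,0]
  ],
  "twist": [
    [0,0,-0.08],
    [0,0,-0.12],
    [0,0,-0.13],
    [0,0,-0.13],
    [0,0,-0.13],
    [0,0,-0.13],
    [0,0,-0.13],
    [0,0,-0.13],
    [0,0,-0.06]
  ],
  "fingers": [1,1,1,1,1,1,1,1,1]
}}

```text
time: 19.8
position: [0.4511, 0.1545, 0.128]
tool_rot: [2.134, 2.304, 0.003]
ft_force: [-0.2, 0.8, 1.0]
grip_width: 0.127
grip_force: 57.9
```

```bash
python3 -c "
from h import *
heads();print(ctrl.get_state()['torque'])"
```

```text
t 19.8 p [0.4511 0.1545 0.128 ] xh 94.4 yh 4.4 z [ 0.002  0.001 -1.   ] F [-0.2  0.8  1. ] w 0.127 q [ 0.21  0.05 -0.61  1.97  0.03  1.13 -0.33]
[-0.0437079  -0.13333679 -0.12747596]
```

{"name": "apply_moves", "arguments": {
  "dp": [
    [0,0,0],
    [0,0,0],
    [0,0,0]
  ],
  "twist": [
    [0,0,-0.05],
    [0,0,-0.04],
    [0,0,0]
  ],
  "fingers": [1,1,1]
}}

```text
time: 20.1
position: [0.4511, 0.1545, 0.128]
tool_rot: [2.032, 2.394, 0.003]
ft_force: [-0.0, 0.6, 2.4]
grip_width: 0.129
grip_force: 57.9
```

```bash
python3 -c "
from h import *
heads();print(ctrl.get_state()['torque'])"
```

```text
t 20.1 p [0.4511 0.1545 0.128 ] xh 99.34 yh 9.34 z [ 0.002  0.001 -1.   ] F [-0.   0.6  2.4] w 0.129 q [ 0.21  0.05 -0.61  1.97  0.03  1.13 -0.25]
[-0.04085911 -0.10846379 -0.01930018]
```

{"name": "apply_moves", "arguments": {
  "dp": [
    [0,0,0],
    [0,0,0]
  ],
  "twist": [
    [0,0,-0.04],
    [0,0,0]
  ],
  "fingers": [1,1]
}}

```text
time: 20.3
position: [0.4511, 0.1545, 0.128]
tool_rot: [1.985, 2.434, 0.003]
ft_force: [0.7, -0.4, 3.0]
grip_width: 0.127
grip_force: 57.9
```

```bash
python3 -c "
from h import *
heads();print(ctrl.get_state()['torque'])"
```

```text
t 20.3 p [0.4511 0.1545 0.128 ] xh 101.59 yh 11.59 z [ 0.002  0.001 -1.   ] F [ 0.7 -0.4  3. ] w 0.127 q [ 0.21  0.05 -0.61  1.97  0.03  1.13 -0.21]
[ 0.02280398 -0.13377007 -0.11281802]
```

{"name": "apply_moves", "arguments": {
  "dp": [
    [0,0,0],
    [0,0,0]
  ],
  "twist": [
    [0,0,-0.035],
    [0,0,0]
  ],
  "fingers": [1,1]
}}

```text
time: 20.5
position: [0.4512, 0.1549, 0.128]
tool_rot: [1.943, 2.468, 0.004]
ft_force: [0.8, 0.5, 4.1]
grip_width: 0.131
grip_force: 57.9
```

```bash
python3 -c "
from h import *
heads();print(ctrl.get_state()['torque'])"
```

```text
t 20.5 p [0.4512 0.1549 0.128 ] xh 103.57 yh 13.57 z [ 0.002  0.001 -1.   ] F [0.8 0.5 4.1] w 0.131 q [ 0.21  0.05 -0.61  1.97  0.03  1.13 -0.17]
[ 0.31366528 -0.2666509  -0.11291653]
```

{"name": "apply_moves", "arguments": {
  "dp": [
    [0,0,0],
    [0,0,-0.001],
    [0,0,-0.002],
    [0,0,-0.003],
    [0,0,-0.003],
    [0,0,0]
  ],
  "twist": [
    [0,0,0.045],
    [0,0,0],
    [0,0,0],
    [0,0,0],
    [0,0,0],
    [0,0,0]
  ],
  "fingers": [1,1,1,1,1,1]
}}

```text
time: 21.1
position: [0.4504, 0.1541, 0.1364]
tool_rot: [1.997, 2.425, 0.001]
ft_force: [-0.9, 0.4, -2.4]
grip_width: 0.133
grip_force: 57.9
```

```bash
python3 -c "
from h import *
heads();print(ctrl.get_state()['torque'])"
```

```text
t 21.1 p [0.4504 0.1541 0.1364] xh 101.06 yh 11.06 z [ 0.  0. -1.] F [-0.9  0.4 -2.4] w 0.133 q [ 0.22  0.04 -0.61  1.96  0.03  1.15 -0.21]
[ 0.04722525 -0.06902126  0.00156714]
```

Only the cover's weight (2.4 N) hangs after 8 mm (hang play was 4 mm). Lifting straight off.

{"name": "apply_moves", "arguments": {
  "dp": [
    [0,0,-0.005],
    [0,0,-0.006],
    [0,0,-0.008],
    [0,0,-0.015],
    [0,0,-0.025],
    [0,0,-0.025],
    [0,0,-0.02],
    [0,0,-0.01],
    [0,0,0],
    [0,0,0]
  ],
  "twist": [
    [0,0,0],
    [0,0,0],
    [0,0,0],
    [0,0,0],
    [0,0,0],
    [0,0,0],
    [0,0,0],
    [0,0,0],
    [0,0,0],
    [0,0,0]
  ],
  "fingers": [1,1,1,1,1,1,1,1,1,1]
}}

```text
time: 22.1
position: [0.4499, 0.154, 0.2495]
tool_rot: [-1.997, -2.425, 0.001]
ft_force: [0.2, 0.0, -2.1]
grip_width: 0.132
grip_force: 57.9
```

```bash
python3 - <<'E'
from h import *
heads()
a=get_image("scene")[140:380,210:480];b=get_image("side")[130:370,205:475]
k=lambda i:cv2.resize(i,None,fx=1.47,fy=1.47,interpolation=cv2.INTER_CUBIC)
cv2.imwrite("pics/end.png",np.hstack([k(a),k(b)])[:,:,::-1])
E
```

```text
t 22.1 p [0.4499 0.154  0.2495] xh 101.06 yh 11.06 z [-0.001 -0.    -1.   ] F [ 0.2  0.  -2.1] w 0.132 q [ 0.23 -0.05 -0.59  1.81 -0.03  1.38 -0.16]
```

View pics/end.png

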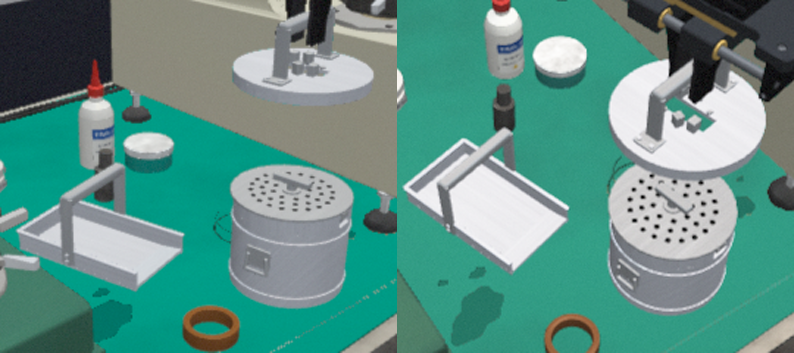

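The picture shows the strainer lid seated on the can, the cover held level above it, and the tray empty on the bench. The pin is standing undisturbed.

```bash
python3 -c "
from bench import ctrl
print(ctrl.close_job())"
```

```text
the job is handed in; nothing more can be done
None
```

The job is handed in after 22 s of the allowed 70 s: the parts are in the can, the empty tray is back on the bench, the strainer lid is seated, the cover is held level about 12 cm above it, and the pin is still standing.

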